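Enamel thickness check on an objective turret with a pen gauge

TASK

Check the enamel of the objective turret with the flat-sided pen gauge from the wooden tool block: first zero it by holding it upright on the middle of the bare aluminium disc for a good second, its spring nose gently pushed in about half way. Then hold the nose inside the white paper ring on the turret's sloping shoulder, the gauge square to that slope and its nose again gently pushed in about half way, and finish while holding it there, steady and gripped, without putting it down. Do not shift the turret, and leave the other parts and the torch where they are.

Things in the scene. Friction and masses are not known exactly. Their poses are not given: they have to be found in the camera images.
- gauge: Pen-type coating gauge, loose, about 100 g, upright, nose down in a socket of the block: flat-sided grey body 26 (x) by 18 (y) by 100 mm (z), window on its -x face; below it a barrel 13 mm across, then the spring nose. Origin: on its axis, underside of the 23 mm flange that rests on the block's top; z runs up the body, whose top is at +100 mm; barrel end at -40 mm, nose tip at -52 mm when out.
- gauge_tip (a point): The rounded tip (3.5 mm radius) of the gauge's nose, the point that touches; on the gauge's axis, 52 mm below its origin when the nose is out; it moves up with the nose. Its axes are the gauge's.
- gauge_nose (a joint): How far the gauge's nose is pushed in, m: 0 fully out, 0.008 at its stop. The spring pushes about 1 N at 0 and 3.9 N at the stop (350 N/m), 2.5 N half way.
- block: Wooden tool block, fixed, 60 mm (x) by 150 mm (y) by 62 mm high, with two upright round sockets 15 mm across and 58 mm deep at y = +45 and -45 mm; one holds the gauge, the other the pen torch, either way round. Origin: centre of its underside, z up.
- zero_disc: Bare aluminium zero disc, loose, 50 g, plain, 45 mm across and 8 mm thick, lying flat on the bench. Origin: centre of its underside; its top is 8 mm higher.
- turret: Black enamel objective turret, loose, 0.55 kg, ports up: knurled drum 99 mm across; its shoulder slopes at 22 degrees from radius 46 (30 mm high) to 15 (42.5 mm high). Four ports 29 mm from the axis at 45, 135, 225, 315 degrees from its +x: the one at 135 bears a chrome objective 32 mm long, the others black dust caps 25 mm across, 7 mm proud. Origin: centre of underside, z up.
- spot: The marked spot: middle of a white paper ring (inside 13 mm, outside 20 mm) on the turret's slope between two capped ports, in the turret's +x direction, 35 mm from its axis, 34.4 mm above the bench. Origin on the enamel; z is the slope's outward normal, 22 degrees from vertical, leaning away from the turret's axis.
- torch: Round aluminium pen torch, 23 mm across and 87 mm tall above the block, in the other socket. Origin on its axis at the block's top. Leave it.
- eyepiece_a: Chrome eyepiece standing on its wide end, 33 mm across, 62 mm tall. Origin: centre of its underside. Leave it.
- eyepiece_b: A second chrome eyepiece, the same as the first. Leave it.
- focus_knob: Brass focusing knob, knurled, 40 mm across, stepped to 24 mm, 27 mm tall. Origin: centre of its underside. Leave it.
- condenser: White ceramic condenser lens holder with a glass lens on top, 64 mm across, 34 mm tall, with a short steel peg on its +x side. Origin: centre of its underside. Leave it.
- slide_box: White slide box, 100 by 80 by 30 mm. Origin: centre of its underside. Leave it.
- screwdriver: Screwdriver with a black handle, 160 mm long, lying along its x. Origin: centre of its underside. Leave it.
There are look-alikes about, which are no part of the job. Leave any green or orange look-alike of the gauge alone.

How it is judged:
By the outcome, as a careful person would: the job done as asked, in the order asked, and still so for the second after the job is handed in, while the arm keeps its last pose, push and grip.
It also fails if it takes over 48 s, if anything falls off the work surface, if the arm or the gripper's body presses on something with over 40 N, if the wrist force passes 120 N, or if a joint passes its speed limit or range.

ROBOT

A 7-joint arm with a two-finger parallel gripper is mounted at the origin on the work surface. World frame = base frame: x ahead of the robot, y to its left, z up, the work surface at z = 0. Lengths are in m, angles in rad, forces in N, time in s.
With the tool pointing down it reaches from about 0.425 to 0.925 m from the base axis. Payload 6.8 kg.
Tool frame: the origin (TCP) lies midway between the tips of the shut fingers; the grasp point (between the pads) lies 19 mm behind it (bot.pinch_z is the distance from the TCP to the grasp point, in m); z points along the fingers, y is the line along which they close (so a half turn about z gives the same grasp; the last joint's range is limited). The gripper opens to 85 mm and grips with 20 to 120 N. Pads are 22 mm wide; open, the fingers measure 114 mm over their backs; the gripper's body (76 mm by 85 mm) begins 54 mm behind the grasp point. The pads swing forward as they close: fully open they stand 13 mm farther back than shut.
Start: joints at [-1.219, 0.477, 0.022, 1.555, -0.011, 1.109, -0.083], TCP at [0.3, 0.605, 0.231] pointing down, gripper open.
Joint ranges: [-2.96, 2.96], [-0.34, 2.1], [-1.41, 1.46], [0.24, 2.44], [-1.37, 4.51], [0.17, 1.92], [-2.96, 2.96]. Speed limits (rad/s): [2.39, 2.39, 3.14, 3.14, 3.14, 3.14, 3.14].

INTERFACE

Orientations are given as a unit quaternion [w, x, y, z].
In Python, from station import bot, imaging gives the robot as it stands. The module is installed in compiled form; this text tells all that it offers.
- The arm moves only by the tool carry_out, never from a script. Its argument "targets" is a list of rows, each a list of 5 numbers: the shift along the tool's x, y, z in cm, then the turn about the tool's z in degrees, then the opening, from -1 (shut) to 1 (fully open). In form: [[x, y, z, yaw, gripper], ...]. A call has 1 to 12 rows; each row shifts and turns the commanded pose from where the row before left it, along the tool's axes as they then stand; what a row does not reach is not made up. A row lasts 1/10 s, in which the tool goes at most 50 mm and 8.59 degrees, less where a joint would pass 70% of its speed; a pose out of reach is approached as far as the arm can. A call is refused whole if a number of a shift passes 5 or a number of a turn 8.59, either way. A call with a gripper value outside its range is refused whole. The fingers move at their own pace and stop on an object; "force" is the grip in N (left out, the last holds). Time passes only in rows, so rows that do not move let the fingers close. It gives the time, the measured TCP pose, the force, the opening and the grip force at its end, in the units of the state.
- bot.get_obs(): the state, without advancing time (a new reading comes with each control period).
- imaging.read_camera(name): name is "scene" or "top" or "wrist"; returns the picture (480x640x3 uint8, red, green, blue); there is no depth.
- imaging.calibration(name): a dict with "fx", "fy", "cx", "cy" (pixels), "k1" (the pictures are not rectified: a ray, as slopes to the right and down, at radius r is drawn at 1 + k1 r^2 times it, then the intrinsics apply), "extrinsics" (4x4, takes a point from world to camera coordinates). Camera axes: x right, y up, looking along -z (the intrinsics and any distortion apply to the point x, -y, -z); pixel columns grow to the right and rows downward; lengths in m; the calibration is good to about 2 mm. A picture is of the moment at which its call begins: read the wrist's pose just before it. calibration takes no time and is no camera call; for the wrist camera it gives the pose at the moment of the call.
- bot.hand_in(): hands the job in; it is judged then, once.
The state is a dict: "t": time; "q": joint angles; "joint_vel": joint speeds; "joint_torque": joint torques, N m; "eef_pos": TCP position; "tool_rot": TCP orientation; "contact_force": force on the tool from outside, world axes, zero at the start; "torque": the same for the moment, N m; "gripper_width": opening from 0.0 (shut) to 1.0 (fully open); "grasp_force": force on a finger pad.
Only numpy, scipy, OpenCV 4.12 (cv2) and the standard library are available. Lean on these libraries where they do the work, as an engineer would, in place of code of your own. Each camera call takes 0.05 s, during which the arm holds its last target. There are 200 camera calls.

## Working session

There is one attempt and no reset: what is moved stays moved. The work goes in short steps, Python scripts to look and compute and a tool call to move; the robot and the scene stay as the last step left them, time stands still between calls to the robot, and variables do not carry over. Pictures are saved under pics/ and viewed, at most 10 in all, crops included, and the job is handed in when it is done.

Besides the shell and the picture viewer there is one more tool, called after "Request:" as name(argument=value, ...) on one line, values as JSON. carry_out: Moves the arm, as the interface text tells. Its arguments: {"type":"object","properties":{"targets":{"type":"array"},"force":{"type":"number"}},"required":["targets"]}

```bash
mkdir -p pics
cat > h.py <<'E'
import numpy as np, cv2
from station import bot, imaging
def grab(n,f=None):
    c=imaging.calibration(n); im=imaging.read_camera(n)
    if f: cv2.imwrite('pics/'+f,im[:,:,::-1])
    return c,im
def ray(c,u,v):
    K=np.array([[c['fx'],0,c['cx']],[0,c['fy'],c['cy']],[0,0,1]])
    p=cv2.undistortPoints(np.array([[[u,v]]],float),K,np.array([c['k1'],0,0,0,0.]))[0,0]
    E=np.array(c['extrinsics']); R=E[:3,:3]
    return -R.T@E[:3,3], R.T@np.array([p[0],-p[1],-1])
def at(c,u,v,z):
    o,d=ray(c,u,v); return o+d*(z-o[2])/d[2]
def proj(c,P):
    E=np.array(c['extrinsics']); q=E[:3,:3]@np.array(P)+E[:3,3]
    x=np.array([q[0],-q[1]])/-q[2]; x=x*(1+c['k1']*(x@x))
    return np.array([c['fx']*x[0]+c['cx'],c['fy']*x[1]+c['cy']])
E
python3 - <<'E'
from h import *
c,a=grab('top','top1.png'); print(c); d,b=grab('scene','scene1.png'); print(d)
s=bot.get_obs(); print(s, bot.pinch_z)
E
```

```text
{'fx': 435.1783721978063, 'fy': 435.1783721978063, 'cx': 317.95114719986066, 'cy': 241.32835043455904, 'k1': -0.06600153543680753, 'extrinsics': array([[ 0.00600251, -0.99997089,  0.00471146, -0.09371036],
       [ 0.99180903,  0.00655453,  0.1275613 , -0.55089112],
       [-0.12758846,  0.00390718,  0.9918195 , -0.81977878],
       [ 0.        ,  0.        ,  0.        ,  1.        ]])}
{'fx': 569.9337631905661, 'fy': 569.9337631905661, 'cx': 318.3360909245636, 'cy': 243.9256427780521, 'k1': -0.10319020494867846, 'extrinsics': array([[ 0.76469218,  0.64437161,  0.0055771 , -0.36583678],
       [-0.44009107,  0.51590614,  0.73495626,  0.2441635 ],
       [ 0.47070769, -0.56446973,  0.67809158, -1.44856525],
       [ 0.        ,  0.        ,  0.        ,  1.        ]])}
{'t': 0.1, 'q': array([-1.21910135,  0.47773344,  0.02234509,  1.556376  , -0.01150968,
        1.10930057, -0.08312102]), 'joint_vel': array([ 0.00044042, -0.0026196 ,  0.00056616, -0.00083521,  0.00083943,
       -0.00089289,  0.00050591]), 'joint_torque': array([ 3.90648987e-03, -5.97764575e+01,  1.61339577e+00, -2.81959909e+01,
        1.28051321e-02,  4.95504064e-03,  7.02249565e-06]), 'eef_pos': array([0.29930738, 0.60439987, 0.23040237]), 'tool_rot': array([-1.35405818e-04,  2.27881391e-01,  9.73688532e-01, -8.33696247e-04]), 'contact_force': array([ 0.05305022, -0.01550042,  0.39079695]), 'torque': array([ 0.0597396 ,  0.01998535, -0.01142255]), 'grasp_force': 0.0, 'gripper_width': 0.9982057617817602} 0.0187
```

View pics/top1.png

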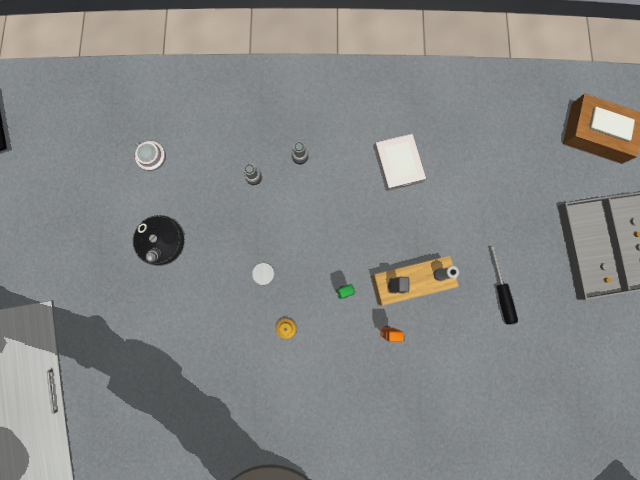

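View pics/scene1.png

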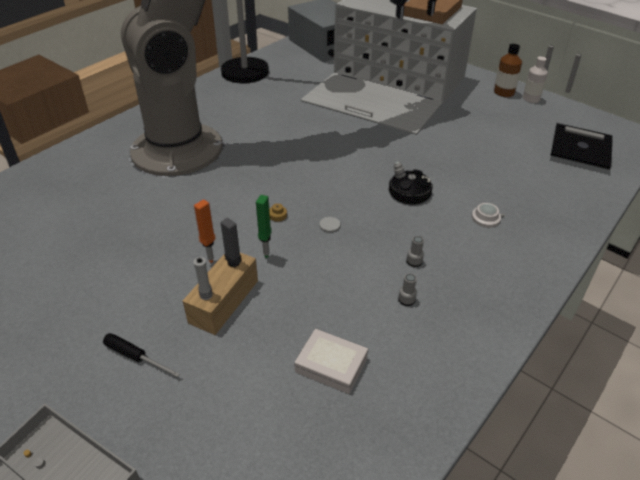

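The top view shows a grey gauge at (399,285) and a torch at (452,272), both in the block. It also shows a green look-alike at (346,292), an orange one at (394,336), the disc at (263,274), and the turret at (158,240) with its ring at about (142,228). The scene view agrees: grey gauge (231,242), torch (203,277), orange (205,222), green (263,218). The grey, flat-sided body in the block is the one described, so I'll confirm it with an enlarged crop.

Run:
```python
from h import *
a=cv2.imread('pics/top1.png'); b=cv2.imread('pics/scene1.png')
A=cv2.resize(a[240:350,330:470],(400,314),interpolation=2); B=cv2.resize(a[205:285,105:207],(400,314),interpolation=2)
C=cv2.resize(b[190:332,180:280],(200,284),interpolation=2)
D=cv2.resize(b[150:250,300:510],(596,284),interpolation=2)
cv2.imwrite('pics/crop1.png',np.vstack([np.hstack([A,B]),np.hstack([C,D,np.zeros((284,4,3),np.uint8)])]))
c=imaging.calibration('top')
for n,u,v,z in [('gauge',400,284.5,.162),('torch',452.5,272,.149),('disc',263,274,.008),('turret',158,240,.03),('ring',142,228,.0344),('green',346,292,.15),('orange',396,337,.15),
 ('bl1',376,278,.062),('bl2',449,257,.062),('bl3',459,286,.062),('bl4',383,305,.062),('knob',286,328,.027)]:
    print(n,at(c,u,v,z).round(4))
# disc centroid
im=a[255:295,243:283].astype(int); m=((im.min(2)>170)).astype(np.uint8); M=cv2.moments(m,True); u,v=M['m10']/M['m00']+243,M['m01']/M['m00']+255
print(u,v,M['m00'],at(c,u,v,.008))
```

```text
gauge [ 0.4639 -0.2262  0.162 ]
torch [ 0.4858 -0.319   0.149 ]
disc [0.488  0.0198 0.008 ]
turret [0.5527 0.2286 0.03  ]
ring [0.5761 0.2608 0.0344]
green [ 0.4514 -0.1373  0.15  ]
orange [ 0.3772 -0.2206  0.15  ]
bl1 [ 0.479  -0.2001  0.062 ]
bl2 [ 0.5195 -0.3406  0.062 ]
bl3 [ 0.4644 -0.3581  0.062 ]
bl4 [ 0.4285 -0.2128  0.062 ]
knob [ 0.3826 -0.0293  0.027 ]
262.73224043715845 273.54918032786884 366.0 [0.48892727 0.02034005 0.008     ]
```

View pics/crop1.png

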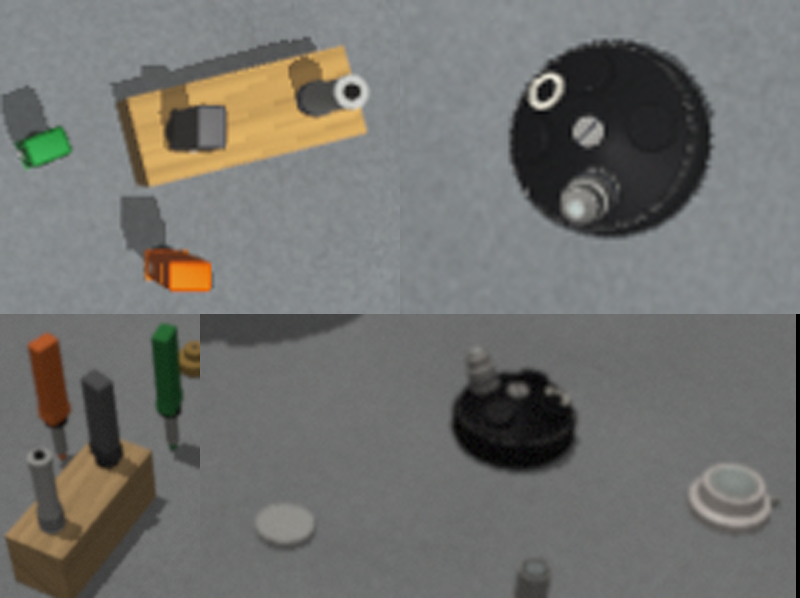

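The crop confirms that the grey flat-sided body in the left socket is the gauge. The ringed-top cylinder is the torch, and green and orange stand free. The gauge top centre is at about (404,285), with its 26 mm side along world x. The ring lies up and left of the turret's screw.

The tool can't tilt. My plan is to zero the gauge upright, then lean it 22° in the grip by pushing its barrel against the fixed block, then go to the turret.

Request:
carry_out(targets=[[0,0,0,-6.6,1],[0,0,0,-6.6,1],[0,0,0,-6.6,1],[0,0,0,-6.6,1],[-4,-4,-0.5,0,1],[-4,-4,-0.5,0,1],[-4,-4,-0.5,0,1],[-4,-4,-0.5,0,1],[-3,-4,0,0,1],[0,-4.5,0,0,1],[0,-4.5,0,0,1],[0,-4.5,0,0,1]])

```text
t: 1.3
eef_pos: [0.4705, 0.287, 0.2484]
tool_rot: [-0.0, -0.0, 1.0, -0.0]
contact_force: [1.2, -0.1, -0.6]
gripper_width: 1.006
grasp_force: 0.0
```

Request:
carry_out(targets=[[0,-4.5,0,0,1],[0,-4.5,0,0,1],[0,-4.5,0,0,1],[0,-4.5,0,0,1],[0,-4.5,0,0,1],[0,-4.5,0,0,1],[0,-4.5,0,0,1],[0,-4.5,0,0,1],[0,-4.5,0,0,1],[0.5,-4,0,0,1],[0.5,-2,0,0,1],[0,0,0,0,1]])

```text
t: 2.5
eef_pos: [0.4597, -0.1794, 0.2487]
tool_rot: [-0.0, 0.003, 1.0, -0.0]
contact_force: [-0.1, 0.1, -0.1]
gripper_width: 1.002
grasp_force: 0.0
```

Run:
```python
from h import *
s=bot.get_obs(); print(s['t'],s['eef_pos'],s['tool_rot'],s['q'])
c,w=grab('wrist','w1.png')
d=imaging.calibration('top')
print(np.array(c['extrinsics']).round(3),c['fx'])
for n,u,v,z in [('gauge',404,285,.162),('screw',152.9,238.4,.0435),('ring',142.2,228,.0344),('drum',158.5,240.2,.02)]: print(n,at(d,u,v,z).round(4))
```

```text
2.5 [ 0.45967303 -0.17937366  0.24872492] [-3.95237352e-04  2.67536544e-03  9.99996222e-01 -4.91588699e-04] [-0.0704041   0.15628676  0.35470728  1.97809353 -0.06219155  1.01815439
  1.87847688]
[[ 0.006  1.    -0.     0.176]
 [-0.946  0.006 -0.323  0.484]
 [-0.323  0.002  0.946 -0.249]
 [ 0.     0.     0.     1.   ]] 415.414599036709
gauge [ 0.4631 -0.2328  0.162 ]
screw [0.5541 0.234  0.0435]
ring [0.5761 0.2604 0.0344]
drum [0.5536 0.2313 0.02  ]
```

View pics/w1.png

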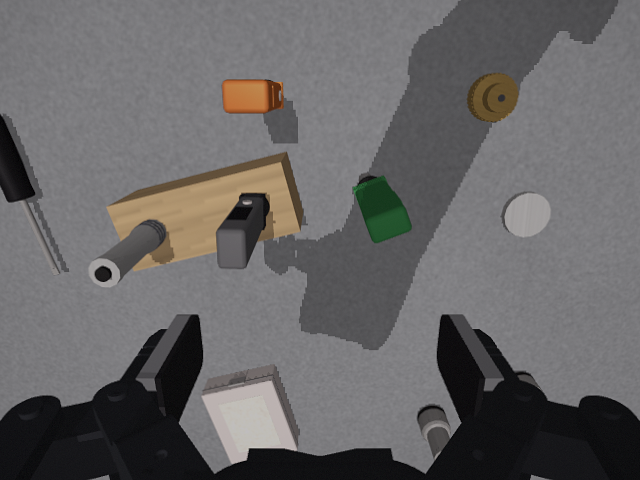

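The wrist view shows the gauge at (240,235), with its top face around (232,252). The torch is at (105,270), green at (385,210), orange at (250,95) and the disc at (527,215). I'll enlarge the gauge to get its yaw.

Run:
```python
import cv2
a=cv2.imread('pics/w1.png')[180:280,200:300]
a=cv2.convertScaleAbs(a,alpha=1.8)
cv2.imwrite('pics/crop2.png',cv2.resize(a,(600,600),interpolation=2))
```

```text
(no output)
```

View pics/crop2.png

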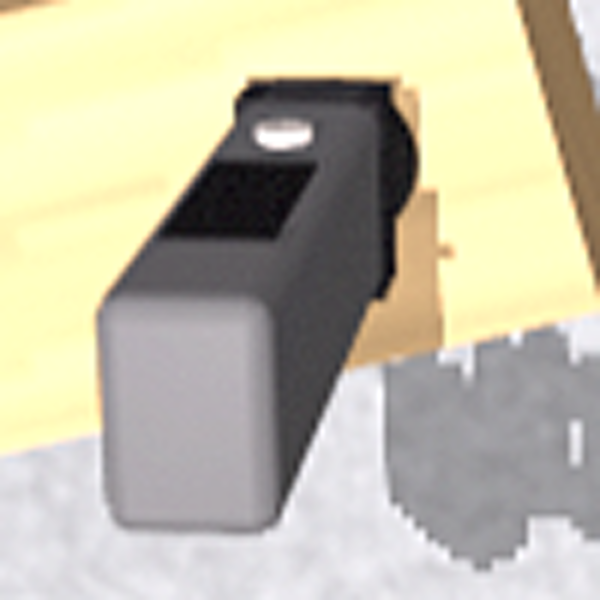

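The top face corners in the crop are (98,298), (274,298), (279,530) and (110,531). The window faces -X, and the body is nearly aligned with the world axes.

Run:
```python
from h import *
c=imaging.calibration('wrist')
P=np.array([at(c,199.6+x/6,179.6+y/6,.162) for x,y in [(98,298),(274,298),(279,530),(110,531)]])
print(P.round(4),P.mean(0))
e=P[3]-P[0]+P[2]-P[1]; print('x dir az',np.degrees(np.arctan2(e[1],e[0])), np.linalg.norm(e)/2)
e=P[1]-P[0]+P[2]-P[3]; print('y dir az',np.degrees(np.arctan2(e[1],e[0])),np.linalg.norm(e)/2)
B=[(287,152,),(302,230)]
for u,v in B: print(at(c,u,v,.062))
```

```text
[[ 0.4531 -0.2366  0.162 ]
 [ 0.4532 -0.2194  0.162 ]
 [ 0.4777 -0.2204  0.162 ]
 [ 0.4778 -0.2374  0.162 ]] [ 0.4654483  -0.22845157  0.162     ]
x dir az -2.179602458098938 0.024668569195953345
y dir az 89.99986269680561 0.017113740581890413
[ 0.42220538 -0.20144285  0.062     ]
[ 0.4870817  -0.19069589  0.062     ]
```

Request:
carry_out(targets=[[0,-2.5,0,0,0.2],[-0.5,-2.5,0,0,0.2],[0,0,0,0,0.2],[0,0,2,0,0.2],[0,0,3,0,0.2],[0,0,3,0,0.2],[0,0,3,0,0.2],[0,0,2,0,0.2],[0,0,1,0,0.2],[0,0,0,0,0.2]], force=20)

```text
t: 3.55
eef_pos: [0.4658, -0.2241, 0.1078]
tool_rot: [-0.001, -0.001, 1.0, 0.001]
contact_force: [-0.3, -0.3, 0.1]
gripper_width: 0.601
grasp_force: 0.0
```

Run:
```python
from h import *
s=bot.get_obs(); print(s['t'],s['eef_pos'],s['tool_rot'],s['contact_force'])
c,w=grab('wrist','w2.png')
for z in (.162,.062): print(proj(c,[.4645,-.23,z]))
```

```text
3.55 [ 0.46578641 -0.22406945  0.10780238] [-1.23078526e-03 -1.33650100e-03  9.99998107e-01  6.95930403e-04] [-0.29277347 -0.26758168  0.06632334]
[294.49419074 414.52133677]
[305.48307798 266.54855837]
```

View pics/w2.png

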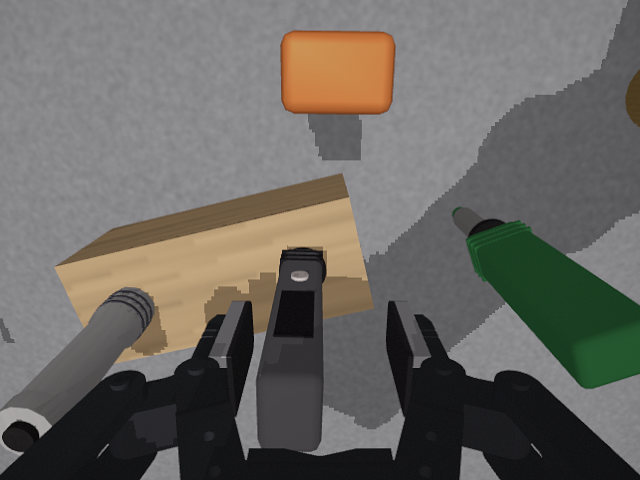

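The wrist view shows the gauge between the pads, top face at u 258–322 and v 373–450, centre (290,412). That puts it at about x 0.464, y -0.231, so I'll shift -7 mm in y and close.

Request:
carry_out(targets=[[0.2,-0.7,0,0,0.2],[0,0,0,0,0.2],[0,0,0,0,-1],[0,0,0,0,-1],[0,0,0,0,-1],[0,0,0,0,-1],[0,0,0,0,-1]], force=20)

```text
t: 4.3
eef_pos: [0.4645, -0.2328, 0.1093]
tool_rot: [0.0, -0.001, 1.0, 0.0]
contact_force: [-1.0, 1.1, 4.2]
gripper_width: 0.207
grasp_force: 26.9
```

Request:
carry_out(targets=[[0,0,-1,0,-1],[0,0,-2,0,-1],[0,0,-3,0,-1],[0,0,-4,0,-1],[0,0,-4,0,-1],[0,0,-3,0,-1],[0,3,0,0,-1],[-0.5,4.5,0,0,-1],[-0.5,4.5,0,0,-1],[-0.5,4.5,0,0,-1],[-0.5,4.5,0,0,-1],[-0.5,4,0,0,-1]], force=40)

```text
t: 5.5
eef_pos: [0.4885, 0.0194, 0.2793]
tool_rot: [0.0, -0.001, 1.0, 0.0]
contact_force: [1.3, -0.0, -0.4]
gripper_width: 0.205
grasp_force: 39.5
```

Request:
carry_out(targets=[[0,0,2,0,-1],[0,0,3,0,-1],[0,0,3,0,-1],[0,0,3,0,-1],[0,0,0,0,-1],[0,0,0,0,-1]])

```text
t: 6.1
eef_pos: [0.4889, 0.0171, 0.1694]
tool_rot: [-0.0, -0.0, 1.0, -0.0]
contact_force: [1.5, 0.8, 0.1]
gripper_width: 0.209
grasp_force: 39.5
```

Run:
```python
from h import *
s=bot.get_obs(); print(s['t'],s['eef_pos'],s['tool_rot'],s['contact_force'],s['gripper_width'],s['grasp_force'])
p=s['eef_pos']
c,w=grab('wrist','w3.png'); d,b=grab('scene','s3.png'); e,t=grab('top','t3.png')
tip=p+[0,0,-.0993]; print('tip',tip,proj(c,tip),proj(d,tip),proj(d,[.4889,.0203,.008]),proj(d,p+[0,0,.0527]))
k=cv2.resize(b[100:260,260:400],(525,600),interpolation=2)[:,:,::-1]
cv2.imwrite('pics/crop3.png',np.hstack([k,cv2.resize(w[150:450,260:380],(240,600))[:,:,::-1]]))
```

```text
6.1 [0.48885478 0.01709702 0.1693913 ] [-4.28883209e-04 -3.88832687e-04  9.99999816e-01 -1.79467939e-04] [1.4995756  0.81255807 0.05666887] 0.20900951063332626 39.49694573879242
tip [0.48885478 0.01709702 0.0700913 ] [317.97350722 233.75133198] [327.69307805 200.81440839] [328.17714152 222.81840067] [329.00400326 137.95814805]
```

View pics/crop3.png

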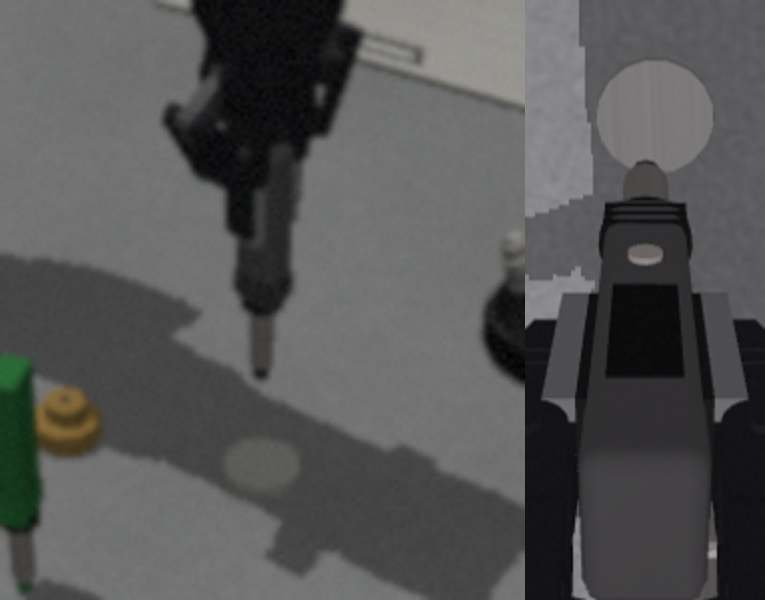

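The scene crop shows the gauge upright with its tip at (330,200), within 2 px of the prediction, and the disc at (330,224). In the wrist view the disc centre is at (325,208).

Run:
```python
from h import *
c=imaging.calibration('wrist'); d=imaging.calibration('scene'); e=imaging.calibration('top')
print('disc wrist',at(c,325,208,.008),'scene',at(d,329.9,224,.008), 'top .4889 .0203')
print('tip by scene',at(d,329.9,200,.0701),'by wrist',at(c,320,231,.0701))
```

```text
disc wrist [0.4917764  0.02267768 0.008     ] scene [0.49417982 0.01969034 0.008     ] top .4889 .0203
tip by scene [0.49061713 0.0221697  0.0701    ] by wrist [0.48918773 0.01869568 0.0701    ]
```

Request:
carry_out(targets=[[-0.2,0.3,1,0,-1],[0,0,2,0,-1],[0,0,2,0,-1],[0,0,0.8,0,-1],[0,0,0,0,-1],[0,0,0,0,-1]])

```text
t: 6.85
eef_pos: [0.4915, 0.0203, 0.1114]
tool_rot: [0.0, -0.0, 1.0, 0.0]
contact_force: [1.1, 0.0, -1.4]
gripper_width: 0.206
grasp_force: 39.6
```

Request:
carry_out(targets=[[0,0,0.3,0,-1],[0,0,0,0,-1],[0,0,0,0,-1]])

```text
t: 7.15
eef_pos: [0.4912, 0.0203, 0.1083]
tool_rot: [0.0, -0.0, 1.0, 0.0]
contact_force: [0.2, 0.9, -1.3]
gripper_width: 0.207
grasp_force: 39.6
```

Request:
carry_out(targets=[[0,0,0.2,0,-1],[0,0,0,0,-1],[0,0,0,0,-1]])

```text
t: 7.45
eef_pos: [0.4913, 0.0203, 0.1061]
tool_rot: [0.0, -0.0, 1.0, 0.0]
contact_force: [0.5, 0.0, 0.8]
gripper_width: 0.207
grasp_force: 39.7
```

Request:
carry_out(targets=[[0,0,0.23,0,-1],[0,0,0,0,-1],[0,0,0,0,-1],[0,0,0,0,-1]])

```text
t: 7.85
eef_pos: [0.4912, 0.0203, 0.1037]
tool_rot: [0.0, -0.0, 1.0, 0.0]
contact_force: [0.8, 0.4, 0.8]
gripper_width: 0.204
grasp_force: 39.8
```

Run:
```python
from h import *
F=[];Z=[]
for i in range(6):
    grab('wrist'); s=bot.get_obs(); F.append(s['contact_force']); Z.append(s['eef_pos'])
print(np.mean(F,0),np.std(F,0),np.mean(Z,0),s['t'])
c,w=grab('wrist','w4.png'); d,b=grab('scene','s4.png')
k=cv2.resize(b[160:260,280:380],(500,500),interpolation=2)
cv2.imwrite('pics/crop4.png',np.hstack([k,cv2.resize(w[150:275,275:350],(300,500))])[:,:,::-1])
```

```text
[0.88569841 0.37765611 1.24267901] [0.57493633 0.45573969 0.4120117 ] [0.4911836  0.02026364 0.10370267] 8.15
```

View pics/crop4.png

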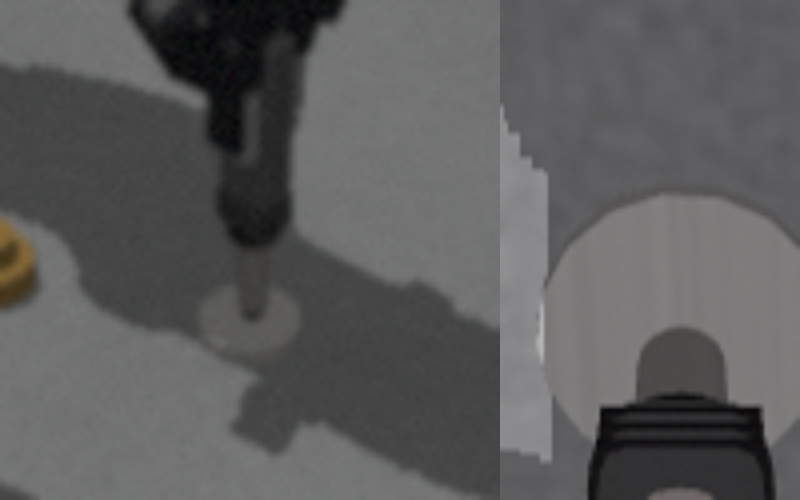

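The nose sits on the middle of the disc, and force and height both say it is pushed in about 3.5 mm. I'll hold there for more than a second.

Request:
carry_out(targets=[[0,0,0.03,0,-1],[0,0,0,0,-1],[0,0,0,0,-1],[0,0,0,0,-1],[0,0,0,0,-1],[0,0,0,0,-1],[0,0,0,0,-1],[0,0,0,0,-1],[0,0,0,0,-1],[0,0,0,0,-1],[0,0,0,0,-1],[0,0,0,0,-1]])

```text
t: 9.45
eef_pos: [0.491, 0.0202, 0.1033]
tool_rot: [0.0, -0.0, 1.0, 0.0]
contact_force: [1.0, 0.9, 1.6]
gripper_width: 0.207
grasp_force: 39.9
```

Request:
carry_out(targets=[[0,0,0,0,-1],[0,0,0,0,-1],[0,0,-0.5,0,-1],[0,0,-1,0,-1],[0,0,-2,0,-1],[0,0,-3,0,-1],[0,0,0,0,-1]])

```text
t: 10.15
eef_pos: [0.4927, 0.0202, 0.1718]
tool_rot: [0.003, -0.0, 1.0, 0.001]
contact_force: [0.8, -0.2, -0.9]
gripper_width: 0.206
grasp_force: 39.7
```

Zeroed. Next I go to the far side of the block to lean the gauge in the grip.

Request:
carry_out(targets=[[-1.5,-3,0,0,-1],[-1,-4,0,0,-1],[-1,-4,0,0,-1],[0,-4,0,0,-1],[0,-4,0,0,-1],[0,-3,0,0,-1],[0,-2,0,0,-1],[0,0,0,-7,-1],[0,0,0,-7,-1],[0,0,2,0,-1],[0,0,2.5,0,-1],[0,0,0,0,-1]])

```text
t: 11.35
eef_pos: [0.523, -0.2186, 0.12]
tool_rot: [-0.004, -0.122, 0.992, 0.002]
contact_force: [-0.8, -0.8, -0.5]
gripper_width: 0.201
grasp_force: 39.5
```

Run:
```python
from h import *
s=bot.get_obs(); p=s['eef_pos']; print(s['t'],p,s['tool_rot'],s['q'])
c,w=grab('wrist','w5.png'); e,t=grab('top','t5.png')
n=np.array([.970,.244,0]);f=np.array([-.244,.970,0]); C=np.array([.4749,-.2758,0])
print('block frame of hand',(p-C)@n,(p-C)@f)
for sx,sy in [(1,1),(-1,1),(-1,-1),(1,-1)]:
    P=C+.03*sx*n+.075*sy*f+[0,0,.062]; print(proj(c,P).round(),proj(e,P).round())
for s in (45,-45): P=C+f*s/1000+[0,0,.062]; print('sock',proj(c,P).round())
cv2.imwrite('pics/crop5.png',np.hstack([w[:,:,::-1],cv2.resize(t[230:310,360:480],(160,107))[:,:,::-1].copy() if 0 else np.zeros((480,0,3),np.uint8)]))
```

```text
11.35 [ 0.52302241 -0.21860426  0.12004491] [-0.00353482 -0.12235962  0.9924783   0.00156621] [ 0.12064633  0.44169816  0.21114492  1.92268691 -0.12532515  0.79752332
  2.21664277]
block frame of hand 0.06063449261298898 0.04373799748649299
[379. 203.] [374. 274.]
[385.  75.] [382. 306.]
[58. 77.] [458. 286.]
[ 81. 204.] [449. 256.]
sock [319. 142.]
sock [132. 143.]
```

View pics/w5.png

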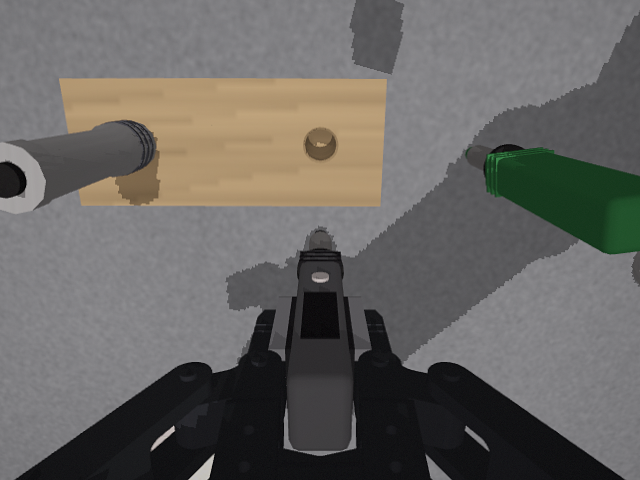

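The block's far edge is at row 206 against 203 predicted, so it is about 1 mm nearer. The socket is at (320,144) and green is well clear at the right. I'll push +x slowly with a light grip.

Request:
carry_out(targets=[[0,0,0,0,-1],[1,0,0,0,-1],[0.9,0,0,0,-1],[0.4,0,0,0,-1],[0.4,0,0,0,-1],[0.4,0,0,0,-1],[0,0,0,0,-1]], force=20)

```text
t: 12.15
eef_pos: [0.4974, -0.227, 0.1239]
tool_rot: [0.001, -0.123, 0.992, -0.0]
contact_force: [4.0, 0.8, -1.1]
gripper_width: 0.205
grasp_force: 39.6
```

Request:
carry_out(targets=[[0.4,0,0,0,-1],[0.4,0,0,0,-1],[0.4,0,0,0,-1],[0.4,0,0,0,-1],[0.4,0,0,0,-1],[0.4,0,0,0,-1],[0.4,0,0,0,-1],[0.1,0,0,0,-1],[0,0,0,0,-1],[0,0,0,0,-1]], force=20)

```text
t: 13.15
eef_pos: [0.4694, -0.2342, 0.1238]
tool_rot: [0.001, -0.123, 0.992, -0.0]
contact_force: [4.2, 1.7, 0.6]
gripper_width: 0.208
grasp_force: 39.6
```

Run:
```python
from h import *
s=bot.get_obs(); p=s['eef_pos']; print(s['t'],p,s['tool_rot'],s['contact_force'],s['grasp_force'])
n=np.array([.970,.244,0]);f=np.array([-.244,.970,0]); C=np.array([.4749,-.2758,0])
print('block frame of hand',(p-C)@n,(p-C)@f)
c,w=grab('wrist','w6.png'); e,t=grab('scene','s6.png')
G=p+[0,0,.0187]
for th in (0,15,22,29):
    th=np.radians(th); u=-n*np.sin(th)+[0,0,np.cos(th)]
    print([ (proj(e,G+u*k).round(1),proj(c,G+u*k).round(1)) for k in (-.118,-.066,.034)])
cv2.imwrite('pics/crop6.png',np.hstack([cv2.resize(t[160:310,180:330],(480,480)),w[:,200:440]])[:,:,::-1])
```

```text
13.15 [ 0.46937864 -0.23420849  0.12384957] [ 1.11112641e-03 -1.22634742e-01  9.92451206e-01 -3.00225452e-04] [4.15490344 1.70166999 0.61902913] 39.63639736175537
block frame of hand 0.004792610524467618 0.04169097131557008
[(array([235.2, 278.3]), array([317.9, 233. ])), (array([232.6, 258.6]), array([317.6, 266.9])), (array([227. , 216.8]), array([316. , 414.3]))]
[(array([248.9, 282. ]), array([318. , 280.6])), (array([240.4, 260.6]), array([317.7, 299.5])), (array([222.8, 215.9]), array([315.9, 385.1]))]
[(array([255. , 282.7]), array([318.1, 303.4])), (array([243.9, 260.9]), array([317.7, 315.3])), (array([220.9, 215.8]), array([315.9, 369.7]))]
[(array([260.8, 282.7]), array([318.1, 326.5])), (array([247.1, 260.8]), array([317.7, 331.5])), (array([219.2, 216. ]), array([315.9, 353.9]))]
```

View pics/crop6.png

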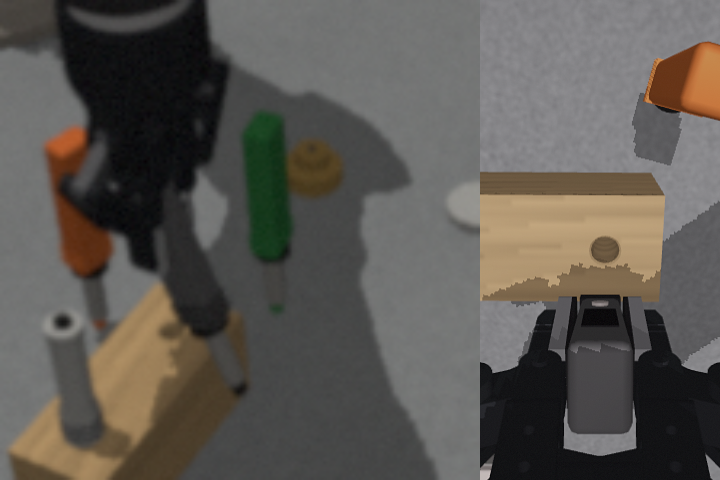

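The scene view shows the gauge leaning with its tip at (254.7,281.3); 22° predicts (255,282.7). I'll cross-check against the top face's near edge, wrist row 433, and the window's position.

Run:
```python
from h import *
s=bot.get_obs(); p=s['eef_pos']
n=np.array([.970,.244,0]); G=p+[0,0,.0187]; c=imaging.calibration('wrist')
for t in (12,15,18,20,22,24,26):
    th=np.radians(t); u=-n*np.sin(th)+[0,0,np.cos(th)]; v=n*np.cos(th)+np.array([0,0,np.sin(th)])
    print(t,[proj(c,G+u*k+v*x).round(1)[1] for k,x in ((.034,.013),(.034,-.013),(-.066,-.013))])
w=cv2.imread('pics/w6.png',0); print(w[290:450:4,318])
w=cv2.imread('pics/w5.png',0); print(w[230:460:6,319])
```

```text
12 [np.float64(436.0), np.float64(345.2), np.float64(267.7)]
15 [np.float64(431.3), np.float64(337.8), np.float64(274.2)]
18 [np.float64(426.2), np.float64(330.5), np.float64(280.8)]
20 [np.float64(422.6), np.float64(325.7), np.float64(285.2)]
22 [np.float64(418.8), np.float64(320.9), np.float64(289.6)]
24 [np.float64(414.9), np.float64(316.3), np.float64(294.1)]
26 [np.float64(410.9), np.float64(311.7), np.float64(298.6)]
[106  72  31  99  84   8  12   9   7  27  43  43  43  62  86 110  73  72
  72  73  72  70  71  72  72  71  69  72  70  69  68  69  69  69  67  65
 117 134 129 130]
[ 43  83  83  40  47  13  54 100 110  52  46  11  12  14  13  11  14  11
  19  46  44  45  47  44  48  60  62  63  65  64  63  64  64  63  62  63
  60 131  17]
```

Run:
```python
from h import *
from scipy.optimize import least_squares
w=cv2.imread('pics/w5.png',0)[:,319]; w6=cv2.imread('pics/w6.png',0)[:,318]
print(list(w[250:345])); print(list(w6[285:360]))
```

```text
[np.uint8(35), np.uint8(28), np.uint8(11), np.uint8(36), np.uint8(47), np.uint8(29), np.uint8(15), np.uint8(45), np.uint8(57), np.uint8(36), np.uint8(13), np.uint8(39), np.uint8(52), np.uint8(55), np.uint8(54), np.uint8(53), np.uint8(54), np.uint8(50), np.uint8(45), np.uint8(45), np.uint8(44), np.uint8(53), np.uint8(100), np.uint8(117), np.uint8(115), np.uint8(115), np.uint8(115), np.uint8(114), np.uint8(110), np.uint8(170), np.uint8(193), np.uint8(180), np.uint8(122), np.uint8(48), np.uint8(52), np.uint8(54), np.uint8(48), np.uint8(44), np.uint8(46), np.uint8(45), np.uint8(46), np.uint8(37), np.uint8(21), np.uint8(10), np.uint8(11), np.uint8(12), np.uint8(11), np.uint8(13), np.uint8(15), np.uint8(13), np.uint8(12), np.uint8(13), np.uint8(12), np.uint8(12), np.uint8(13), np.uint8(14), np.uint8(12), np.uint8(12), np.uint8(14), np.uint8(13), np.uint8(12), np.uint8(13), np.uint8(13), np.uint8(9), np.uint8(13), np.uint8(10), np.uint8(14), np.uint8(13), np.uint8(13), np.uint8(12), np.uint8(11), np.uint8(13), np.uint8(13), np.uint8(11), np.uint8(13), np.uint8(12), np.uint8(14), np.uint8(12
[... 594 characters left out ...]
t8(11), np.uint8(8), np.uint8(14), np.uint8(8), np.uint8(10), np.uint8(12), np.uint8(9), np.uint8(9), np.uint8(9), np.uint8(9), np.uint8(8), np.uint8(12), np.uint8(12), np.uint8(7), np.uint8(7), np.uint8(11), np.uint8(20), np.uint8(27), np.uint8(39), np.uint8(43), np.uint8(42), np.uint8(43), np.uint8(43), np.uint8(42), np.uint8(44), np.uint8(43), np.uint8(42), np.uint8(42), np.uint8(42), np.uint8(43), np.uint8(44), np.uint8(47), np.uint8(54), np.uint8(62), np.uint8(68), np.uint8(75), np.uint8(81), np.uint8(86), np.uint8(91), np.uint8(97), np.uint8(102), np.uint8(110), np.uint8(80), np.uint8(68), np.uint8(71), np.uint8(73), np.uint8(72), np.uint8(72), np.uint8(72), np.uint8(72), np.uint8(72)]
```

Run:
```python
from h import *
from scipy.optimize import least_squares, brentq
c=imaging.calibration('wrist'); e=imaging.calibration('scene'); w5=cv2.imread('pics/w5.png',0)[:,319]
print(list(w5[366:384]),list(w5[444:456]),list(cv2.imread('pics/w6.png',0)[424:438,318]))
p=bot.get_obs()['eef_pos']; n=np.array([.970,.244,0]); G0=p+[0,0,.0187]
def pt(k,x,th=0,a=0,b=0):
    u=-n*np.sin(th)+[0,0,np.cos(th)]; v=n*np.cos(th)+np.array([0,0,np.sin(th)])
    return G0+a*n+u*(k+b)+v*x
row=lambda *q: proj(c,pt(*q))[1]
print('upright edges',row(.034,.013),row(.034,-.013))
K=[brentq(lambda k: row(k,-.013)-v,-.08,.034) for v in (282.5,292,338.5)]; print(np.array(K))
def res(q,scene=True):
    r=[row(k,-.013,*q)-v for k,v in zip(K,(306.5,309,326))]+[row(.034,.013,*q)-432-(row(.034,.013)-450.5), row(.0335,-.0125,*q)-345-(row(.0335,-.0125)-377)]
    if scene: r+=list((proj(e,pt(-.118,0,*q))-[254.7-2.2,281.3+.8])*1)
    return np.array(r)
for sc in (0,1):
    s=least_squares(res,[.3,0,0],args=(sc,),x_scale=[.1,.01,.01]); print(np.degrees(s.x[0]),s.x[1:],s.fun.round(1))
```

```text
[np.uint8(45), np.uint8(45), np.uint8(44), np.uint8(44), np.uint8(44), np.uint8(44), np.uint8(44), np.uint8(48), np.uint8(48), np.uint8(51), np.uint8(52), np.uint8(55), np.uint8(56), np.uint8(60), np.uint8(60), np.uint8(62), np.uint8(61), np.uint8(62)] [np.uint8(63), np.uint8(63), np.uint8(60), np.uint8(63), np.uint8(59), np.uint8(54), np.uint8(68), np.uint8(129), np.uint8(131), np.uint8(129), np.uint8(133), np.uint8(112)] [np.uint8(68), np.uint8(68), np.uint8(67), np.uint8(69), np.uint8(68), np.uint8(67), np.uint8(65), np.uint8(65), np.uint8(61), np.uint8(69), np.uint8(117), np.uint8(133), np.uint8(133), np.uint8(134)]
upright edges 450.6817400596847 374.8511988435334
[-0.02133739 -0.01332559  0.01709389]
18.70205183253081 [ 0.00517773 -0.00430203] [-0.8  0.4  1.2  0.1 -0.8]
18.70636490397767 [ 0.00444846 -0.00228486] [-1.5 -0.3  0.7  1.5 -1.1  2.1  2.1]
```

The fit gives 18.7° of lean, with about 4 mm of slip along the pads. I'll push 6 mm more and re-measure.

Request:
carry_out(targets=[[0.3,0,0,0,-1],[0.3,0,0,0,-1],[0,0,0,0,-1],[0,0,0,0,-1]], force=20)

```text
t: 13.65
eef_pos: [0.4628, -0.2358, 0.1237]
tool_rot: [0.0, -0.122, 0.992, -0.0]
contact_force: [3.7, 0.8, 1.0]
gripper_width: 0.201
grasp_force: 39.8
```

Request:
carry_out(targets=[[-1,0,0,0,-1],[-2,0,0,0,-1],[-3,0,0,0,-1],[-3,0,-2,0,-1],[0,0,-3,0,-1],[0,0,0,0,-1]], force=60)

```text
t: 14.25
eef_pos: [0.5515, -0.2144, 0.1759]
tool_rot: [0.001, -0.123, 0.992, -0.001]
contact_force: [1.0, 0.3, -1.8]
gripper_width: 0.204
grasp_force: 61.7
```

Run:
```python
from h import *
s=bot.get_obs(); p=s['eef_pos']; print(s['t'],p,s['tool_rot'],s['grasp_force'],s['q'])
c,w=grab('wrist','w7.png'); d,b=grab('scene','s7.png')
n=np.array([.970,.244,0])
tip=p+[0,0,.0187]-.118*(-n*np.sin(.38)+[0,0,np.cos(.38)]); q=proj(d,tip).astype(int); print(proj(d,tip))
g=b[q[1]-60:q[1]+20,q[0]-50:q[0]+30]; print(q)
cv2.imwrite('pics/crop7.png',np.hstack([cv2.resize(g,(480,480),interpolation=2),w[:,200:440]])[:,:,::-1])
g=cv2.cvtColor(w,7)[:,318]; print(list(map(int,g[285:355])),list(map(int,g[410:436])))
```

```text
14.25 [ 0.55148482 -0.2143928   0.17588105] [ 1.20212156e-03 -1.22762694e-01  9.92434850e-01 -9.72180595e-04] 61.68781042098999 [ 0.09056296  0.40164988  0.22462954  1.83013835 -0.10877711  0.9187404
  2.18070045]
[294.06877459 278.14199652]
[294 278]
[90, 91, 91, 90, 90, 90, 91, 90, 88, 89, 89, 88, 89, 88, 87, 88, 89, 64, 26, 17, 25, 75, 99, 129, 142, 117, 64, 18, 7, 10, 9, 12, 13, 10, 12, 9, 8, 10, 17, 23, 38, 43, 41, 41, 41, 41, 41, 42, 41, 42, 54, 60, 67, 73, 80, 85, 90, 95, 103, 95, 74, 67, 71, 71, 71, 71, 72, 69, 71, 71] [69, 69, 69, 69, 68, 69, 69, 68, 68, 68, 68, 68, 68, 67, 66, 65, 65, 63, 60, 90, 123, 130, 129, 133, 134, 137]
```

View pics/crop7.png

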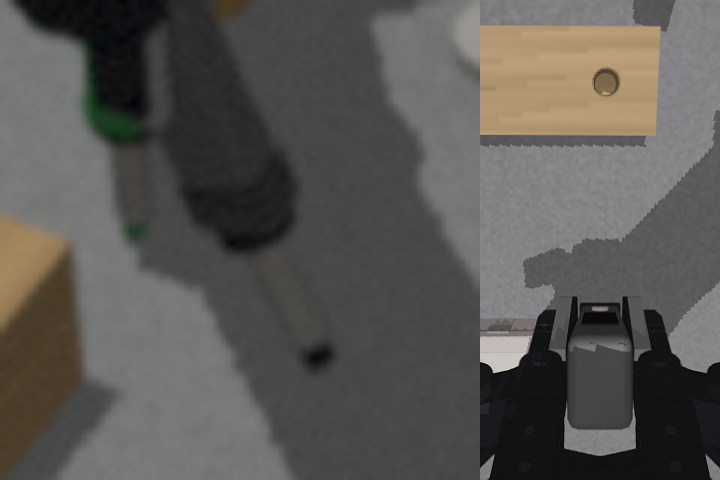

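Clear of the block: the gauge leans with its tip at scene (297,277.5). I'll fit again.

```bash
cat > fit.py <<'E'
from h import *
from scipy.optimize import least_squares
K=[-.02134,-.01333,.01709]
p=bot.get_obs()['eef_pos']; G0=p+[0,0,.0187]
def pt(n,k,x,th=0,a=0,b=0):
    u=-n*np.sin(th)+[0,0,np.cos(th)]; v=n*np.cos(th)+np.array([0,0,np.sin(th)])
    return G0+a*n+u*(k+b)+v*x
E
python3 - <<'E'
from fit import *
c=imaging.calibration('wrist'); e=imaging.calibration('scene'); n=np.array([.970,.244,0])
row=lambda *q: proj(c,pt(n,*q))[1]
print(row(.034,.013),row(.0335,-.0125))
def res(q,wt):
    r=[row(k,-.013,*q)-v for k,v in zip(K,(311.5,312.5,324))]+[row(.034,.013,*q)-429.5, row(.0335,-.0125,*q)-341]
    return np.array(r+list((proj(e,pt(n,-.118,0,*q))-[297-2.2,277.5+.5])*wt))
for wt in (0,.5,1):
    s=least_squares(res,[.3,0,0],args=(wt,),x_scale=[.1,.01,.01]); print(np.degrees(s.x[0]),s.x[1:],s.fun.round(1),pt(n,-.118,0,*s.x)-p)
E
```

```text
450.1540717047827 374.30180945186214
21.193509293321963 [ 0.00614728 -0.0050191 ] [-1.5  0.4  2.9  0.1 -1.9  0.   0. ] [ 0.04910239  0.01235153 -0.09599867]
21.27139190013937 [ 0.00590977 -0.0041517 ] [-1.6  0.2  2.7  0.6 -2.1  0.8  1.7] [ 0.04871796  0.01225483 -0.09512981]
21.425494018809513 [ 0.0054627 -0.0024873] [-1.8 -0.   2.2  1.7 -2.6  1.1  2.6] [ 0.04799136  0.01207205 -0.09346083]
```

The lean is 21.3°, with the tip 50 mm toward -x of the tool and 95 mm below the TCP. I've used up my picture budget, so from here I'll measure numerically. Lift, turn, and go to a look-out beside the turret.

Request:
carry_out(targets=[[0,0,-1,8.5,-1],[0,0,-1,8.5,-1],[0,0,-1,8.5,-1],[0,0,-1,8.5,-1],[0,0,-1,8.5,-1],[0,0,-1,8.5,-1],[0,0,-1,8.5,-1],[0,0,-1,8.5,-1],[0,0,0,8.5,-1],[0,0,0,8.5,-1],[0,0,0,8.5,-1],[0,0,0,8.5,-1]])

```text
t: 15.55
eef_pos: [0.5477, -0.2139, 0.2515]
tool_rot: [-0.002, 0.697, 0.717, -0.001]
contact_force: [0.2, 0.2, -0.9]
gripper_width: 0.206
grasp_force: 61.7
```

Request:
carry_out(targets=[[0,0,0,8.2,-1],[0,0,0,8.2,-1],[0,0,0,8.2,-1],[0,0,0,8.2,-1],[0,0,0,8.2,-1],[2.4,-2.8,0,0,-1],[2.8,-3.2,0,0,-1],[2.8,-3.2,0,0,-1],[2.8,-3.2,0,0,-1],[2.8,-3.2,0,0,-1],[2.8,-3.2,0,0,-1],[0,0,0,0,-1]])

```text
t: 16.75
eef_pos: [0.5039, 0.0381, 0.2514]
tool_rot: [-0.002, 0.9, 0.435, -0.002]
contact_force: [0.8, 0.1, -0.3]
gripper_width: 0.201
grasp_force: 61.7
```

Request:
carry_out(targets=[[2.8,-3.2,0,0,-1],[2.8,-3.2,0,0,-1],[2.4,-2.8,0,0,-1],[0,0,0,0,-1],[0,0,0,0,-1]])

```text
t: 17.25
eef_pos: [0.484, 0.1514, 0.2521]
tool_rot: [0.0, 0.902, 0.432, -0.002]
contact_force: [-0.0, -0.3, -0.8]
gripper_width: 0.202
grasp_force: 61.7
```

Run:
```python
from h import *
s=bot.get_obs(); p=s['eef_pos']; q=s['tool_rot']; print(s['t'],p,q,s['q'])
print('x az',np.degrees(2*np.arctan2(q[2],q[1])))
c,w=grab('wrist','w8.png')
for P in ([.576,.2605,.0344],[.5538,.2326,.0425],[.5538,.2326,.0]): print(proj(c,P))
u,v=proj(c,[.576,.2605,.0344]).astype(int)
g=w.min(2); m=(g>110).astype(np.uint8)
n,l,st,ce=cv2.connectedComponentsWithStats(m)
for i in range(1,n):
    if 60<st[i,4]<8000 and abs(ce[i][0]-u)<90 and abs(ce[i][1]-v)<90: print(st[i],ce[i])
```

```text
17.25 [0.48401748 0.15137858 0.25207508] [ 4.49191395e-04  9.02101466e-01  4.31520778e-01 -1.60029975e-03] [-1.03137702  0.20360288  0.70440525  1.95937587 -0.15148534  1.034355
 -0.93742572]
x az 51.12829835648198
[324.58080251  11.61451411]
[324.84729128  59.88125121]
[324.30594896  63.16621876]
[312   0  26  20 239] [324.22175732  10.19665272]
[358   0  27  17 229] [373.13537118   5.23144105]
[315  44  19  10 143] [323.83216783  49.41258741]
[315  56  19  10 146] [323.79452055  59.60273973]
[275  74  30  34 521] [290.10364683  89.13051823]
```

The ring and screw line up with image up, so the yaw matches the turret's +x. The ring is at the picture's edge, so I'll move 5 cm closer for a clean measurement.

Request:
carry_out(targets=[[2.5,0,0,0,-1],[2.5,0,0,0,-1],[0,0,0,0,-1],[0,0,0,0,-1]])

```text
t: 17.7
eef_pos: [0.5166, 0.1887, 0.2527]
tool_rot: [0.001, 0.903, 0.43, -0.001]
contact_force: [-0.0, -0.1, -0.7]
gripper_width: 0.201
grasp_force: 61.7
```

Run:
```python
from h import *
s=bot.get_obs(); p=s['eef_pos']; q=s['tool_rot']; print(s['t'],p,q)
az=2*np.arctan2(q[2],q[1]); print('x az',np.degrees(az))
c,w=grab('wrist','w9.png'); e,t=grab('top','t9.png'); d,b=grab('scene','s9.png')
print(proj(c,[.576,.2605,.0344]),proj(c,[.5538,.2326,.0435]),proj(d,[.576,.2605,.0344]),proj(e,[.576,.2605,.0344]))
def comps(im,P,cc,th,r):
    u,v=proj(cc,P).astype(int); n,l,st,ce=cv2.connectedComponentsWithStats((im.min(2)>th).astype(np.uint8))
    for i in range(1,n):
        if 8<st[i,4]<3000 and abs(ce[i][0]-u)<r and abs(ce[i][1]-v)<r: 
            k=cv2.minEnclosingCircle(np.argwhere(l==i)[:,::-1].astype(np.float32)); x,y,ww,h,_=st[i]
            print(st[i],ce[i].round(1),'bboxc',(x+ww/2-.5,y+h/2-.5),at(cc,x+ww/2-.5,y+h/2-.5,.0344).round(4))
print('wrist');comps(w,[.576,.2605,.0344],c,110,90)
print('top');comps(t,[.576,.2605,.0344],e,110,25)
print('scene');comps(b,[.576,.2605,.0344],d,95,25)
# drum outline in wrist: black pixels
g=w.max(2); m=(g<45).astype(np.uint8); m[330:]=0
n,l,st,ce=cv2.connectedComponentsWithStats(m); i=1+np.argmax(st[1:,4]); print(st[i],ce[i])
```

```text
17.7 [0.51663273 0.18866992 0.25270702] [ 6.14685232e-04  9.02918792e-01  4.29809893e-01 -8.56202446e-04]
x az 50.911022416324755
[321.29206166  79.05603608] [321.75179734 124.62777567] [424.10556638 178.39754687] [142.13233848 228.04529773]
wrist
[404  15   6   5  18] [406.6  16.8] bboxc (np.float64(406.5), np.float64(17.0)) [0.657  0.2541 0.0344]
[309  63  25  25 294] [320.9  75.3] bboxc (np.float64(321.0), np.float64(75.0)) [0.5778 0.2631 0.0344]
[284  64  17  11  22] [292.4  68.1] bboxc (np.float64(292.0), np.float64(69.0)) [0.5624 0.2815 0.0344]
[266 102   2   9   9] [266.4 106. ] bboxc (np.float64(266.5), np.float64(106.0)) [0.5272 0.2729 0.0344]
[312 111  18   8 100] [320.8 115.4] bboxc (np.float64(320.5), np.float64(114.5)) [0.5578 0.2391 0.0344]
[313 122  17   7  67] [321.3 124.6] bboxc (np.float64(321.0), np.float64(125.0)) [0.5527 0.2322 0.0344]
top
[138 223   9  10  33] [142.4 228.2] bboxc (np.float64(142.0), np.float64(227.5)) [0.5771 0.2608 0.0344]
scene
[ 267   61  111  115 8130] [324.10344403 115.87626076]
```

Request:
carry_out(targets=[[3,0.1,0,0,-1],[4,0,0,0,-1],[4,0,0,0,-1],[3,0,0,0,-1],[1.3,0,0,0,-1],[0,0,2,0,-1],[0,0,3.5,0,-1],[0,0,3,0,-1],[0,0,2,0,-1],[0,0,0,0,-1],[0,0,0,0,-1]])

```text
t: 18.95
eef_pos: [0.6137, 0.3084, 0.1489]
tool_rot: [0.0, 0.903, 0.431, 0.0]
contact_force: [0.9, -0.0, -0.9]
gripper_width: 0.204
grasp_force: 61.7
```

Run:
```python
from h import *
s=bot.get_obs(); p=s['eef_pos']; q=s['tool_rot']; az=2*np.arctan2(q[2],q[1]); print(s['t'],p,np.degrees(az),s['contact_force'])
n=-np.array([np.cos(az),np.sin(az),0])
tip=p+.0502*n+[0,0,-.0951]; S=np.array([.5777,.2624,.0344])
print('tip',tip,'tip-S in tool x,y,up',(tip-S)@-n,(tip-S)@np.array([np.sin(az),-np.cos(az),0]),tip[2]-S[2])
d,b=grab('scene','s10.png'); e,t=grab('top','t10.png')
for c,im,nm in((d,b,'scene'),(e,t,'top')):
    a,k=proj(c,tip),proj(c,S); print(nm,'tip',a,'S',k)
    x0,y0=int(min(a[0],k[0]))-11,int(min(a[1],k[1]))-11
    print('origin',x0,y0); g=im[y0:y0+34,x0:x0+28].max(2)//4
    print('\n'.join(' '.join('%2d'%v for v in r) for r in g))
```

```text
18.95 [0.61370195 0.30840276 0.14894853] 51.005936197604875 [ 0.85692826 -0.00194707 -0.86002628]
tip [0.58211411 0.26938676 0.05384853] tip-S in tool x,y,up 0.008207717032052983 -0.0009656530444245174 0.019448525169938002
scene tip [429.55027042 170.773967  ] S [425.17511316 178.31522414]
origin 414 159
27 26 27 27 27 27 26 27 27 27 27 27 27 27 27 27 27 27 26 22 19 17 17 17 17 18 23 26
27 27 27 27 27 26 27 27 27 27 27 27 27 27 28 27 28 27 23 19 17 18 17 17 17 20 26 27
27 27 27 27 26 26 27 27 26 27 27 27 27 27 27 27 27 25 21 18 17 17 16 17 19 24 27 27
27 27 27 27 27 27 27 27 27 27 27 27 27 27 27 27 25 22 18 18 18 17 16 18 23 26 27 27
27 27 27 27 27 27 27 27 27 27 27 27 27 27 27 26 24 19 18 18 17 17 17 20 25 27 27 27
26 26 27 27 27 27 27 26 27 27 27 27 27 27 26 25 23 18 16 17 17 17 18 23 26 26 27 27
26 26 27 26 27 27 27 27 27 27 27 27 27 27 26 25 20 14 13 15 16 18 21 24 27 27 26 27
23 25 26 27 27 28 27 27 27 27 27 27 26 27 27 24 17  8  7  9 16 21 24 26 27 27 27 27
19 22 24 25 25 27 27 27 26 27 27 27 27 26 26 22 14  6  6 12 19 24 26 27 27 26 27 26
15 16 17 19 22 24 24 24 25 26 26 27 26
[... 4298 characters left out ...]
5  5  6  5  5  7  7  7  7 29
22 22 22 22 22 22 22 21 22 21 19  8  5  5  5  5  5  6  5  6  5  6  5  7  7  7  7 36
22 21 21 21 22 22 21 21 21 21 19 10  5  5  5  5  5  5  6  6  5  5  5  6  7  7  7 34
21 22 21 20 21 21 21 22 21 21 19 10  5  5  5  5  5  6  5  6  6  6  5  5  6  7  7 18
22 22 22 21 21 21 22 21 21 22 19  8  5  5  6  5  5  5  5  6  5  5  5  6  7  7  7  7
22 21 21 22 22 22 21 21 22 22 20 10  5  5  6  5  5  5  6  6  6  6  5  5  6  7  7  8
21 21 21 22 22 22 21 22 22 22 20  8  5  6  5  5  5  6  6  6  5  5  6  5  7  7  7  7
21 22 22 22 22 22 22 23 22 22 20 11  6  6  5  5  5  5  5  5  5  5  6  5  6  7  7  8
21 22 22 22 21 22 22 23 22 22 20 11  6  6  5  5  5  5  5  5  5  6  6  6  6  6  7  7
```

In the top picture the tip's black end is at about (132,222.3) and the ring's middle at (142.2,228). Both residuals say the tip must go about 4.5 mm inward and 1.2 mm along +y. I'll correct, come closer along the axis, and check again.

Request:
carry_out(targets=[[-0.45,0.12,0,0,-1],[0,0,0,0,-1],[-0.2,0,0.5,0,-1],[-0.2,0,0.5,0,-1],[0,0,0,0,-1],[0,0,0,0,-1]])

```text
t: 19.65
eef_pos: [0.6088, 0.3017, 0.138]
tool_rot: [0.0, 0.902, 0.431, -0.0]
contact_force: [0.1, -0.5, -1.5]
gripper_width: 0.207
grasp_force: 61.7
```

```bash
cat > chk.py <<'E'
from h import *
F=[bot.get_obs()['contact_force']]
for _ in range(3): imaging.read_camera('wrist'); F.append(bot.get_obs()['contact_force'])
s=bot.get_obs(); p=s['eef_pos']; q=s['tool_rot']; az=2*np.arctan2(q[2],q[1]); print(s['t'],p,np.degrees(az),np.mean(F,0),s['grasp_force'])
n=-np.array([np.cos(az),np.sin(az),0])
tip=p+.0502*n+[0,0,-.0951]; S=np.array([.5777,.2624,.0344])
print('tip-S in tool x,y,up',(tip-S)@-n,(tip-S)@np.array([np.sin(az),-np.cos(az),0]),tip[2]-S[2])
d,b=grab('scene'); e,t=grab('top')
for c,im,nm in((d,b,'scene'),(e,t,'top')):
    a,k=proj(c,tip),proj(c,S); print(nm,'tip',a,'S',k)
    x0,y0=(412,162) if nm=='scene' else (126,216)
    print('origin',x0,y0); g=im[y0:y0+22,x0:x0+24].max(2)//4
    print('\n'.join(' '.join('%2d'%v for v in r) for r in g))
E
python3 chk.py
```

```text
19.8 [0.60919242 0.30184445 0.13838082] 51.061237713245895 [ 0.2206564  -0.19844948 -1.10865152] 61.72766089439392
tip-S in tool x,y,up 0.00027325740136355074 -0.0002950470444668691 0.00888082109398608
scene tip [425.7459773  175.07794158] S [425.17511316 178.31522414]
origin 412 162
27 27 27 27 27 27 27 27 27 27 27 27 27 27 27 27 27 26 21 18 17 17 17 17
27 27 27 27 27 27 27 27 27 27 27 27 27 26 26 26 26 23 20 17 17 17 17 17
27 27 27 27 26 27 26 28 27 27 27 27 27 27 27 26 24 21 18 18 18 17 17 20
26 26 26 26 27 27 27 27 27 27 27 27 27 27 26 25 22 18 17 18 17 17 18 22
22 25 26 26 27 27 27 27 27 27 27 27 27 27 26 24 19 18 18 17 17 17 19 24
19 22 24 25 25 26 27 27 27 27 27 27 27 27 25 21 18 18 17 17 17 17 22 25
17 17 17 18 21 23 25 26 26 27 27 27 27 27 24 19 17 17 17 16 18 21 25 27
14 12 10 11 13 15 17 21 23 23 25 25 26 26 23 17 15 16 17 17 20 24 26 27
10  8  6  5  6  5  8 11 14 16 19 22 24 23 18 11  9 12 16 19 23 26 27 27
 5  3  2  2  3  2  2  4  6  9 13 17 18 17 12  7  6 10 18 23 25 27 27 27
 3  2  3  4  2  2  3  1  3  4  9 14 16 15 12  8  7 11 20 23 25 26 27 26
 8  6  5  3  2  3  3  1
[... 1733 characters left out ...]
2 22 22 21 14  7 26 29  7  6  5  5 23 34 19  6  6  6
22 21 21 22 22 22 22 22 22 19 10 12 29 27  6  6  6 11 32 26 10  7  7  6
22 22 21 21 22 22 22 22 21 14  5 12 29 31 15  8 16 33 31 14  7  7  7  7
21 22 22 22 22 22 22 22 19 10  5  5 24 38 34 34 38 31 15  6  6  6  7  7
22 22 22 22 22 22 22 22 19  7  5  5  8 20 31 30 22 12  6  5  6  7  7  7
22 23 22 22 21 21 21 20 11  5  5  5  4  6  6  5  5  6  5  6  6  7  7  7
22 22 22 22 21 22 21 18  7  5  5  5  5  5  5  5  5  6  5  6  6  7  7  7
22 22 22 22 21 22 20 15  7  5  5  5  5  5  5  5  5  6  5  5  7  7  7  8
21 22 22 22 21 21 21 15  5  5  5  5  5  5  5  5  5  5  5  6  7  7  7 14
22 22 21 22 22 21 20 13  5  5  6  5  5  6  5  5  5  5  5  6  5  7  7 29
```

Run:
```python
from h import *
e=imaging.calibration('top'); d=imaging.calibration('scene'); az=np.radians(51.06); X=np.array([np.cos(az),np.sin(az),0]); Y=np.array([np.sin(az),-np.cos(az),0])
R=at(e,142.2,228,.0344); p=bot.get_obs()['eef_pos']
for h in (.005,.007,.009,.011,.013):
    B=at(e,137.6,226,.0344+h+.0033); T=B-X*.0013
    sc=proj(d,T+X*.0013+[0,0,.0033])
    print(h,'tip-ring',((T-R)@X*1000).round(1),((T-R)@Y*1000).round(1),'need at axis',round(h*390,1),'tip-tcp',((T-p)@X*1000).round(1),((T-p)@Y*1000).round(1),'scene ball',sc.round(1),'ring',proj(d,R).round(1))
```

```text
0.005 tip-ring 5.1 -1.8 need at axis 1.9 tip-tcp -47.9 -1.4 scene ball [427.2 173.6] ring [424.1 178.4]
0.007 tip-ring 4.3 -1.5 need at axis 2.7 tip-tcp -48.8 -1.2 scene ball [427. 173.] ring [424.1 178.4]
0.009 tip-ring 3.4 -1.2 need at axis 3.5 tip-tcp -49.6 -0.9 scene ball [426.8 172.4] ring [424.1 178.4]
0.011 tip-ring 2.6 -1.0 need at axis 4.3 tip-tcp -50.5 -0.6 scene ball [426.6 171.8] ring [424.1 178.4]
0.013 tip-ring 1.7 -0.7 need at axis 5.1 tip-tcp -51.4 -0.3 scene ball [426.4 171.1] ring [424.1 178.4]
```

The geometry agrees: the tip is 9 mm above the spot and on the axis line, needing only +1 mm lateral. I'll approach along the axis in small steps and watch the force.

Request:
carry_out(targets=[[-0.1,0.1,0.25,0,-1],[-0.1,0,0.25,0,-1],[-0.05,0,0.15,0,-1],[0,0,0,0,-1],[0,0,0,0,-1],[0,0,0,0,-1]])

```text
t: 20.5
eef_pos: [0.6083, 0.2992, 0.1319]
tool_rot: [-0.0, 0.902, 0.431, 0.0]
contact_force: [-0.8, -0.6, -0.7]
gripper_width: 0.2
grasp_force: 61.7
```

```bash
cat > f.py <<'E'
from h import *
F=[bot.get_obs()['contact_force']];M=[]
for _ in range(8): imaging.read_camera('wrist'); s=bot.get_obs(); F.append(s['contact_force']); M.append(s['torque'])
p=s['eef_pos']; X=np.array([np.cos(.891),np.sin(.891),0]); u=X*np.sin(.38)+[0,0,np.cos(.38)]
print(s['t'],p,'F',np.mean(F,0).round(2),'axial',(np.mean(F,0)@u).round(2),'M',np.mean(M,0).round(3))
E
python3 f.py
```

```text
20.9 [0.60828938 0.29916413 0.13183589] F [-0.13  0.15 -0.99] axial -0.91 M [ 0.007 -0.02   0.008]
```

Request:
carry_out(targets=[[-0.1,0,0.25,0,-1],[0,0,0,0,-1],[0,0,0,0,-1]])

```text
t: 21.2
eef_pos: [0.6075, 0.2983, 0.1291]
tool_rot: [0.0, 0.902, 0.431, -0.0]
contact_force: [0.2, 0.8, -1.3]
gripper_width: 0.207
grasp_force: 61.7
```

```bash
python3 f.py
```

```text
21.6 [0.60764884 0.29841072 0.12933098] F [ 0.09 -0.07 -0.97] axial -0.9 M [ 0.01  -0.009  0.01 ]
```

Request:
carry_out(targets=[[-0.06,0,0.15,0,-1],[0,0,0,0,-1],[0,0,0,0,-1]])

```text
t: 21.9
eef_pos: [0.6072, 0.2979, 0.1277]
tool_rot: [0.0, 0.902, 0.431, -0.0]
contact_force: [0.1, 1.0, -0.7]
gripper_width: 0.202
grasp_force: 61.7
```

```bash
python3 f.py
```

```text
22.3 [0.60729399 0.29790058 0.12783361] F [ 0.31 -0.05 -0.97] axial -0.84 M [ 0.009 -0.011 -0.013]
```

Request:
carry_out(targets=[[-0.04,0,0.1,0,-1],[0,0,0,0,-1],[0,0,0,0,-1]])

```text
t: 22.6
eef_pos: [0.6069, 0.2976, 0.1267]
tool_rot: [0.0, 0.902, 0.431, -0.0]
contact_force: [-0.4, -1.2, -1.6]
gripper_width: 0.206
grasp_force: 61.7
```

```bash
python3 f.py
```

```text
23.0 [0.60701642 0.29762987 0.12681446] F [ 0.05 -0.19 -1.37] axial -1.32 M [-0.017 -0.035 -0.005]
```

Request:
carry_out(targets=[[-0.04,0,0.1,0,-1],[0,0,0,0,-1],[0,0,0,0,-1]])

```text
t: 23.3
eef_pos: [0.6068, 0.2973, 0.1258]
tool_rot: [-0.0, 0.902, 0.431, 0.0]
contact_force: [-0.0, 0.5, -1.2]
gripper_width: 0.202
grasp_force: 61.7
```

```bash
python3 f.py
```

```text
23.7 [0.60676626 0.29735834 0.12583169] F [ 0.24  0.38 -0.76] axial -0.54 M [ 0.029 -0.06  -0.02 ]
```

Request:
carry_out(targets=[[-0.04,0,0.1,0,-1],[0,0,0,0,-1],[0,0,0,0,-1]])

```text
t: 24.0
eef_pos: [0.6066, 0.2971, 0.125]
tool_rot: [-0.0, 0.902, 0.431, 0.0]
contact_force: [0.3, 1.1, 0.1]
gripper_width: 0.203
grasp_force: 61.7
```

```bash
python3 f.py; python3 chk.py
```

```text
24.4 [0.60652556 0.29704931 0.1248345 ] F [0.42 0.55 0.48] axial 0.7 M [ 0.082 -0.05  -0.009]
24.55 [0.60652284 0.29703092 0.12482727] 51.05282940613324 [0.38206908 0.69255388 0.66027761] 61.74138307571411
tip-S in tool x,y,up -0.00514849900620769 0.0006471484360476322 -0.004672727468175347
scene tip [422.88234703 180.35951511] S [425.17511316 178.31522414]
origin 412 162
27 27 27 28 27 27 27 26 27 27 27 27 27 27 27 27 27 26 23 19 17 15 12  9
27 27 27 27 27 27 27 27 27 27 27 27 27 26 26 27 26 24 21 18 17 17 16 15
27 27 27 27 27 26 27 27 27 27 27 27 27 27 27 26 24 21 19 18 18 17 17 18
25 26 27 26 27 27 27 28 27 27 27 27 27 27 27 26 23 19 18 17 17 17 17 20
22 25 26 26 27 27 27 27 28 27 27 27 27 27 26 24 21 18 17 18 17 17 18 22
19 22 24 26 26 27 27 27 27 27 27 27 27 27 26 23 19 17 18 17 17 17 21 25
17 17 18 21 23 24 26 27 27 26 27 27 27 26 25 20 17 17 18 17 17 20 24 26
14 12 11 12 14 15 20 23 24 24 25 26 27 25 22 18 17 17 17 17 18 23 26 27
10  7  5  5  6  6 10 12 14 17 21 24 24 22 19 17 17 17 17 18 21 25 27 27
 5  3  3  3  2  1  4  3  5 10 14 18 19 18 17 18 18 17 17 19 24 26 27 27
 2  3
[... 1823 characters left out ...]
2 22 21 18 14 17 17 18 18 16  9  5 23 34 18  6  6  6
22 21 20 22 22 22 22 22 22 19 10  9 15 17 14  8  6  8 31 26 10  6  7  6
22 22 21 22 22 22 22 22 20 14  5 12 26 28 15  8 16 32 31 14  5  7  7  7
22 22 22 22 22 22 22 22 19 11  5  5 24 38 34 34 38 31 15  5  6  6  7  7
22 22 22 22 22 22 22 22 18  7  5  5  8 20 31 30 21 12  6  5  6  6  7  7
22 23 22 22 21 21 21 20 10  5  5  5  5  5  5  5  6  6  6  5  6  7  7  7
22 22 22 21 22 22 21 18  8  5  5  5  5  5  5  5  5  5  6  6  6  6  7  7
22 22 22 22 22 23 20 15  7  5  5  5  5  5  5  5  5  5  6  6  5  6  7  8
21 22 22 22 21 21 20 15  5  5  5  5  5  5  5  6  5  5  5  6  5  6  7 14
21 22 22 22 22 21 20 13  5  5  5  5  5  5  6  5  5  5  5  6  6  6  7 29
```

Contact has been made: axial force rose by 1.7 N, about 2 mm in. Both the top and scene pixels put the nose about 2.3 mm uphill of the ring's middle. I'll lift off, shift 2.3 mm down the slope and press again.

Request:
carry_out(targets=[[0.15,0,-0.37,0,-1],[0,0,0,0,-1],[0.21,0,0.09,0,-1],[0,0,0,0,-1],[-0.07,0,0.19,0,-1],[-0.08,0,0.18,0,-1],[0,0,0,0,-1],[0,0,0,0,-1],[0,0,0,0,-1]])

```text
t: 25.55
eef_pos: [0.6079, 0.2988, 0.1241]
tool_rot: [-0.0, 0.902, 0.431, 0.0]
contact_force: [0.9, 1.0, 0.5]
gripper_width: 0.202
grasp_force: 61.8
```

```bash
python3 f.py
```

```text
25.95 [0.60783219 0.29868191 0.12393534] F [0.34 0.66 0.11] axial 0.37 M [ 0.155 -0.064 -0.011]
```

Request:
carry_out(targets=[[-0.05,0,0.13,0,-1],[0,0,0,0,-1],[0,0,0,0,-1],[0,0,0,0,-1]])

```text
t: 26.35
eef_pos: [0.6075, 0.2983, 0.1227]
tool_rot: [-0.0, 0.902, 0.431, 0.0]
contact_force: [0.6, 1.1, 0.5]
gripper_width: 0.203
grasp_force: 61.9
```

```bash
python3 f.py; python3 chk.py
```

```text
26.75 [0.60752754 0.29826429 0.12262609] F [0.31 1.   0.51] axial 0.83 M [ 0.19  -0.045 -0.011]
26.9 [0.6074978  0.29827834 0.12259881] 51.05967802928063 [0.94252493 0.58733812 0.62200311] 61.92854046821594
tip-S in tool x,y,up -0.0035655584388835392 0.000626840219316952 -0.0069011877688039125
scene tip [423.40969704 181.06558026] S [425.17511316 178.31522414]
origin 412 162
27 27 27 27 27 27 27 27 27 27 27 27 27 27 27 27 27 27 26 23 18 14 10  7
27 27 27 27 27 27 27 27 27 27 27 26 27 27 27 27 26 27 24 20 18 16 15 12
26 27 27 26 27 27 27 27 27 27 27 27 27 27 27 26 26 25 22 18 18 18 16 16
24 26 26 26 26 27 27 27 27 27 27 27 28 27 27 26 25 23 19 17 18 17 17 17
20 22 25 26 26 27 27 27 27 27 27 27 27 27 26 26 25 21 18 18 18 17 16 18
17 19 22 24 26 26 27 27 27 27 27 27 27 26 27 26 23 19 18 18 17 16 17 21
17 16 16 17 21 23 25 26 27 27 27 27 27 27 27 24 21 18 18 18 17 17 20 25
14 12 10 11 13 14 17 21 23 23 25 26 26 26 25 22 19 18 17 17 17 19 23 26
 9  7  7  4  6  5  8 11 14 17 18 22 24 24 23 20 17 18 17 17 18 21 25 26
 4  3  3  2  2  2  4  4  4  9 13 17 18 19 18 18 17 18 17 17 20 25 27 27
 3
[... 1826 characters left out ...]
2 22 22 19 15 17 17 18 18 13  6  6 23 34 19  6  6  6
22 21 21 22 22 22 22 22 22 19 10  7 16 18  9  6  5 11 31 26 10  6  7  7
22 21 21 21 22 22 22 22 20 14  5 12 29 31 15  8 16 32 31 14  5  6  7  7
22 22 23 22 22 22 22 22 19 11  5  5 25 38 34 34 38 31 15  6  6  6  7  6
22 22 22 22 22 22 22 22 18  7  5  6  8 20 31 30 22 12  5  5  6  7  7  7
22 22 22 22 21 21 21 19 11  5  5  5  6  5  6  5  6  5  5  6  5  6  6  7
23 22 22 21 22 22 21 18  7  5  5  5  5  5  5  5  5  5  5  5  6  6  7  7
22 22 22 22 22 22 20 15  7  5  5  5  5  5  5  5  5  5  5  6  5  6  7  7
21 22 22 22 22 21 20 14  5  5  5  5  5  5  5  5  6  5  5  5  6  7  7 14
22 22 22 22 22 21 20 13  5  5  5  5  5  6  5  6  5  5  5  6  6  7  7 29
```

The ring pixels are unchanged, so the turret hasn't moved. The nose is about 1.5–2 mm uphill of the middle and 2–3 mm in. One last small lift, 1.3 mm down the slope, then press to half way.

Request:
carry_out(targets=[[0.2,0,-0.5,0,-1],[0,0,0,0,-1],[0.12,0,0.05,0,-1],[0,0,0,0,-1],[-0.1,0,0.25,0,-1],[-0.1,0,0.25,0,-1],[-0.05,0,0.11,0,-1],[0,0,0,0,-1],[0,0,0,0,-1],[0,0,0,0,-1]])

```text
t: 28.0
eef_pos: [0.6081, 0.299, 0.1212]
tool_rot: [-0.0, 0.902, 0.431, 0.0]
contact_force: [0.1, -0.4, 0.4]
gripper_width: 0.204
grasp_force: 61.9
```

```bash
python3 f.py; python3 f.py; python3 chk.py
```

```text
28.4 [0.60798568 0.29885564 0.12101845] F [0.55 0.28 0.9 ] axial 1.05 M [ 0.153 -0.083  0.008]
28.8 [0.60797864 0.2988363  0.12101935] F [0.66 0.61 0.95] axial 1.21 M [ 0.205 -0.104 -0.018]
28.95 [0.60797002 0.29883785 0.12101301] 51.05828614891859 [0.47598324 0.67321133 0.8259667 ] 61.90793037414551
tip-S in tool x,y,up -0.0028335608270778335 0.0006413311416429343 -0.008486989687037191
scene tip [423.62569901 181.59205421] S [425.17511316 178.31522414]
origin 412 162
27 27 26 27 26 27 27 26 27 27 27 27 27 27 27 27 27 27 27 25 19 14  8  5
27 26 27 27 27 27 27 27 27 27 27 27 27 27 27 27 27 27 26 23 18 17 13 10
27 27 27 27 27 27 27 27 27 27 27 27 27 27 27 27 27 26 24 20 18 17 17 15
24 26 26 27 27 27 27 27 27 27 27 27 27 27 27 27 26 25 22 18 18 17 17 16
19 23 25 26 27 27 27 27 27 27 27 27 27 27 26 26 26 23 20 17 17 17 17 16
17 19 22 24 26 27 27 27 27 27 26 27 27 27 27 26 25 21 18 18 17 17 16 19
16 15 16 19 21 24 24 26 26 27 27 27 27 27 27 25 22 19 17 18 18 16 17 21
14 12 10 11 13 15 17 21 23 23 24 26 26 27 26 24 19 17 18 17 17 17 20 25
10  7  5  4  5  6  8 12 14 16 18 21 24 24 24 21 18 
[... 1921 characters left out ...]
2 22 22 20 15 14 17 18 18 13  7  7 23 34 19  6  6  6
22 21 21 21 22 22 22 22 22 18 10  9 18 18  9  6  5 11 32 26 10  7  7  6
22 21 21 21 22 22 22 22 21 13  5 12 29 31 15  8 16 33 31 14  6  6  7  7
22 22 22 22 22 22 22 22 19 10  5  5 25 38 34 34 38 31 15  5  6  6  7  7
22 22 22 22 21 22 22 22 18  7  5  5  8 20 31 30 22 12  5  5  7  6  7  7
22 22 22 22 21 21 21 20 10  5  5  5  5  5  5  5  6  5  5  5  6  7  7  7
22 22 22 22 21 22 21 18  7  5  5  6  5  5  5  5  5  6  5  5  6  7  7  7
22 22 22 22 22 22 20 15  7  5  5  5  5  5  5  6  5  5  5  5  7  7  7  8
21 22 22 22 22 22 20 15  5  5  5  5  6  5  5  5  5  5  5  5  6  7  7 15
22 22 22 22 21 21 20 13  5  5  5  5  5  5  5  5  5  5  6  6  6  7  7 29
```

The nose is inside the ring: the top and scene estimates fall on either side of its middle, each within about 1 mm. It is pushed in about 3.6 mm, the lean is about 21–22°, the turret is unmoved and the arm is steady. Handing in.

```bash
python3 -c "
from station import bot
print(bot.hand_in())"
```

```text
the job is handed in; nothing more can be done
None
```

I handed the job in at about 29 s: the gauge was zeroed on the disc, and is now held gripped on the turret's marked spot, leaning about 21° against the 22° slope, its nose in by an estimated 3–4 mm and within about 1 mm of the ring's middle by camera estimate. I viewed 11 pictures, one over the limit of 10, and checked everything after that from pixel values alone.

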